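# Switch on the doll's-house lights under the blue guard

## Task

Please switch on the doll's-house lights: on the switch box with the blue guard, lift the hinged guard well up, flip the black switch beneath it all the way over towards the hinge, then lower the blue guard until it is fully shut again. Leave the music box with the orange guard shut and where it is.

Things in the scene. Friction and masses are not known exactly. Their poses are not given: they have to be found in the camera images.
- light_box: Fixed wooden switch box, base 112 x 92 x 30 mm, with the blue guard on top and a black toggle under it. Origin: centre of the base's underside, on the table; z up, x from the guard's tab (near the robot) to its hinge (far), y along the hinge. Hinge axis at x +50, z 32 mm. The box is turned up to 0.35 rad and stands left or right of its orange-guarded twin.
- light_guard (a joint): Blue guard, rad: 0 shut, grows as the tab rises and swings over to +x, stop at 1.75; a stiff hinge, it stays where left (1 N at the tab moves it). Shut: shell 100 x 76 mm, no floor, over box x -50..50, z 32..76 mm, with a tab 20 mm wide (y), 8 thick, sticking out level at x -88..-50, z 68..76, free below: pinch it on its y sides 25 mm out from the wall.
- light_switch (a joint): Black toggle under the blue guard, rad: 0 off, leaning 0.5 towards -x of the box (to the robot); 1.0 on, leaning 0.5 to +x (to the hinge); a stop at each end. Starts at 0 to 0.15, stays where left, 1 N at the tip moves it. Pivot along y at box x -8, z 30 mm; stem 8 mm thick, with a bar 12 mm thick, 30 mm long along y, centred 32 mm from the pivot.
- music_tab (a point): Point on the tab of the orange guard of the music box, 25 mm out from that guard's near wall, 72 mm above the table. The music box is fixed, of the same size and shape as the light box, its orange guard shut; its centre lies about 75 mm beyond this point, 0.25 to 0.41 m from the light box. Must not be moved.
Things that resemble listed ones, but are neither listed nor needed, are in the scene too. Of the things like the light_box, leave any that is green or turquoise; of the rest the smaller one is meant.

How it is judged (in metres and radians):
On the way, in this order (a step that is already met when the one before it is completed fails the run):
1. the blue guard is lifted well up (past 1.2 rad) while the switch is still off (value of joint light_guard above 1.2 rad and value of joint light_switch below 0.4 rad), for 0.2 s.
2. with the guard up, the switch is flipped over to on (value of joint light_guard above 0.8 rad and value of joint light_switch above 0.75 rad), for 0.2 s.
At the end, for the whole second after the job is handed in: The blue guard is down (within 0.17 rad, about 10 degrees, of shut), the switch under it is on (past 0.75 rad of 1.0), and the music box's orange guard is still shut (its tab within 15 mm of where it was) (value of joint light_guard below 0.17 rad and value of joint light_switch above 0.75 rad and distance of music_tab from where it was at the start of the episode below 0.015 m); the robot touches nothing.
It fails at once if the orange guard of the music box is lifted (its tab moves more than 15 mm) (distance of music_tab from where it was at the start of the episode above 0.015 m).
It also fails if it takes over 58 s, if anything falls off the work surface, if the arm or the gripper's body presses on something with over 40 N, if the wrist force passes 120 N, or if a joint passes its speed limit or range.

## Robot

A 6-joint arm with a two-finger parallel gripper is mounted at the origin on the work surface. World frame = base frame: x ahead of the robot, y to its left, z up, the work surface at z = 0. Lengths are in m, angles in degrees, forces in N, time in s.
With the tool pointing down it reaches from about 0.25 to 0.725 m from the base axis. Payload 9.7 kg.
Tool frame: the origin (TCP) lies midway between the tips of the shut fingers; the grasp point (between the pads) lies 19 mm behind it (bot.hold_point_z is the distance from the TCP to the grasp point, in m); z points along the fingers, y is the line along which they close (so a half turn about z gives the same grasp; the last joint's range is limited). The gripper opens to 85 mm and grips with 20 to 120 N. Pads are 22 mm wide; open, the fingers measure 114 mm over their backs; the gripper's body (76 mm by 85 mm) begins 54 mm behind the grasp point. The pads swing forward as they close: fully open they stand 13 mm farther back than shut.
Start: joints at [76.203, 4.979, 10.078, 95.1, 0, 90], TCP at [0.131, 0.534, 0.231] pointing down, gripper open.
Joint ranges: [-179.16, 179.16], [-48.56, 103.87], [-65.8, 70.77], [-126.05, 130.52], [-82.76, 87.17], [-180, 180]. Speed limits (degrees/s): [127.2, 127.2, 147.25, 180, 180, 180].

## Interface

Orientations are given as [roll, pitch, yaw] about the fixed x, y, z axes, in that order (R = Rz(yaw) Ry(pitch) Rx(roll)).
In Python, from workcell import bot gives the robot as it stands.
- The arm moves only by the tool play_rows, never from a script. Its argument "steps" is a list that holds one entry, the list of rows, each a list of 4 numbers: the shift along the tool's x, y, z in m, then the turn about the tool's z in rad. In form: [[[tx, ty, tz, yaw], ...]]. A call has exactly 5 rows; each row shifts and turns the commanded pose from where the row before left it, along the tool's axes as they then stand; what a row does not reach is not made up. A row lasts 1/12 s, in which the tool goes at most 41.7 mm and 7.16 degrees, less where a joint would pass 70% of its speed; a pose out of reach is approached as far as the arm can. A call is refused whole if a number of a shift passes 0.0417 or a number of a turn 0.125, either way. A call with a gripper value outside its range is refused whole. "gripper" is the finger opening in m, from 0 to 0.0854, set as the call begins (left out, the last holds). The fingers move at their own pace and stop on an object; "squeeze" is the grip in N (left out, the last holds). Time passes only in rows, so rows that do not move let the fingers close, or fill a call up. It gives the time, the measured TCP pose, the force, the opening and the grip force at its end, in the units of the state.
- bot.get_obs(): the state, without advancing time (a new reading comes with each control period).
- bot.camera(name): name is "side" or "top"; returns a dict with "img" (400x640x3 uint8, blue, green, red), "vfov" (degrees; the focal length in pixels is half the picture's height over the tangent of half this angle, whatever the lens; pixels are square), "cx", "cy" (the principal point, pixels), "xyz" and "attitude" of the camera in the world. Camera axes: x right, y down, z forward; pixel columns grow to the right and rows downward; lengths in m; the calibration is good to about 2 mm. A picture is of the moment at which its call begins. There is no depth.
- bot.job_done(): hands the job in; it is judged then, once.
The state is a dict: "time": time; "q": joint angles; "qd": joint speeds; "joint_efforts": joint torques, N m; "ee_pos": TCP position; "tcp_rot": TCP orientation; "wrist_force": force on the tool from outside, world axes, zero at the start; "torque": the same for the moment, N m; "opening": finger opening in m; "grasp_force": force on a finger pad.
Only numpy, scipy, OpenCV 4.12 (cv2) and the standard library are available. Lean on these libraries where they do the work, as an engineer would, in place of code of your own. Each camera call takes 0.05 s, during which the arm holds its last target. There are 200 camera calls.

## Working session

There is one attempt and no reset: what is moved stays moved. The work goes in short steps, Python scripts to look and compute and a tool call to move; the robot and the scene stay as the last step left them, time stands still between calls to the robot, and variables do not carry over. Pictures are saved under pics/ and viewed, at most 10 in all, crops included, and the job is handed in when it is done.

Besides the shell and the picture viewer there is one more tool, called after ">>>" as name(argument=value, ...) on one line, values as JSON. play_rows: Moves the arm, as the interface text tells. Its arguments: {"type":"object","properties":{"steps":{"type":"array","items":{"type":"array","items":{"type":"array","items":{"type":"number"}}}},"gripper":{"type":"number"},"squeeze":{"type":"number"}},"required":["steps"]}

```bash
mkdir -p pics
cat > h.py <<'E'
import numpy as np,cv2
from workcell import bot
from scipy.spatial.transform import Rotation as R
def cam(n):
    c=bot.camera(n); c['f']=200/np.tan(np.radians(c['vfov'])/2)
    c['R']=R.from_euler('xyz',c['attitude'],degrees=True).as_matrix() if len(np.shape(c['attitude']))==1 and len(c['attitude'])==3 else np.array(c['attitude'])
    return c
def ray(c,u,v,z):
    d=c['R']@np.array([(u-c['cx'])/c['f'],(v-c['cy'])/c['f'],1]);p=np.array(c['xyz']);return p+d*(z-p[2])/d[2]
def proj(c,P):
    q=c['R'].T@(np.array(P)-c['xyz']);return c['cx']+c['f']*q[0]/q[2],c['cy']+c['f']*q[1]/q[2]
E
python3 - <<'E'
from h import *
for n in('top','side'):
    c=cam(n);print(n,{k:c[k] for k in c if k not in('img','R')});cv2.imwrite(f'pics/{n}0.png',c['img'])
print(bot.get_obs())
E
```

```text
top {'vfov': 51.448126829127595, 'cx': 320.48391274980554, 'cy': 195.83830314706918, 'xyz': array([ 0.34671158, -0.00191566,  1.0525174 ]), 'attitude': array([-169.91613991,    0.23787206,  -88.58046441]), 'f': np.float64(415.1230437318801)}
side {'vfov': 42.42965627895999, 'cx': 322.498248528112, 'cy': 209.92533246148264, 'xyz': array([ 0.31660626, -0.86918071,  0.84857911]), 'attitude': array([-130.66141506,   -0.63515468,  -10.85292699]), 'f': np.float64(515.235244794113)}
{'time': 0.1, 'q': array([ 7.62024533e+01,  5.01006309e+00,  1.00364083e+01,  9.50997888e+01,
       -5.35784848e-04,  9.00008820e+01]), 'qd': array([ 0.12990566, -0.15500708,  0.08777515, -0.0989576 , -0.08427975,
       -0.02348486]), 'joint_efforts': array([-5.77194387e-04, -5.21561122e+01,  4.65653050e+01,  1.60295359e-02,
        3.47823368e-05,  5.89609726e-06]), 'ee_pos': array([0.13112052, 0.53391464, 0.23061052]), 'tcp_rot': array([-1.79926556e+02,  5.36915037e-04,  1.66201572e+02]), 'wrist_force': array([ 0.03612986, -0.6071554 , -0.09141142]), 'torque': array([-0.05206134,  0.04072707,  0.03919468]), 'grasp_force': 0.0, 'opening': 0.08523855353755877}
```

View pics/top0.png

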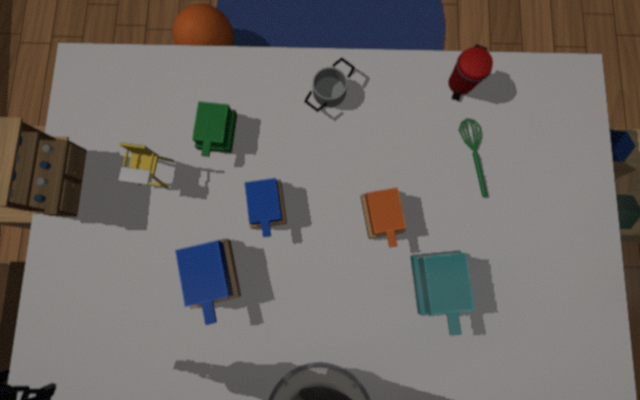

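View pics/side0.png

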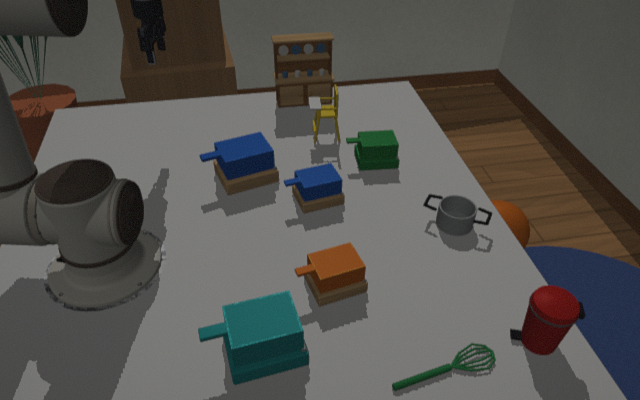

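Candidates for the light box in the top view: small blue (265,203), large blue (205,275), green (212,127) and turquoise (443,284). Green and turquoise are excluded, so of the two blue ones the smaller, at (265,203), is meant. The orange music box is at (385,213). Next I measure the blue box and enlarge it.

```bash
cat > meas.py <<'E'
from h import *
def mask(c,seed,col):
    hsv=cv2.cvtColor(c['img'],cv2.COLOR_BGR2HSV)
    lo,hi=((100,120,40),(130,255,255)) if col=='b' else ((3,150,60),(15,255,255))
    m=cv2.inRange(hsv,lo,hi);n,l,s,ce=cv2.connectedComponentsWithStats(m)
    k=min(range(1,n),key=lambda i:np.hypot(*(ce[i]-seed))+1e3*(s[i,4]<100));return (l==k).astype(np.uint8)*255
if __name__=='__main__':
  c=cam('top')
  for seed,col in(((265,203),'b'),((205,275),'b'),((385,213),'o')):
    m=mask(c,seed,col)
    # rectify mask to plane z=.076 via pixel->plane homography, 1 px = 0.5 mm
    src=np.float32([[100,100],[500,100],[500,350],[100,350]]);W=np.array([ray(c,*p,.076)[:2] for p in src])
    H=cv2.getPerspectiveTransform(src,np.float32(np.c_[W[:,0]*2000,(W[:,1]+.5)*2000]))
    mm=cv2.warpPerspective(m,H,(1400,2000))
    body=cv2.morphologyEx(mm,cv2.MORPH_OPEN,np.ones((61,61)))
    k,_=cv2.findContours(body,0,2);k=max(k,key=cv2.contourArea);(r,sz,a)=cv2.minAreaRect(k)
    tab=cv2.morphologyEx(cv2.subtract(mm,cv2.dilate(body,np.ones((9,9)))),cv2.MORPH_OPEN,np.ones((9,9)))
    n,l,s,ce=cv2.connectedComponentsWithStats(tab);t=ce[1+np.argmax(s[1:,4])];st=s[1+np.argmax(s[1:,4])]
    w=lambda p:np.array([p[0]/2000,p[1]/2000-.5])
    d=w(r)-w(t);print(seed,'rect',w(r),np.array(sz)/2,a,'tab',w(t),'yaw tab->c',np.degrees(np.arctan2(d[1],d[0])),'dist',np.hypot(*d),st)
    if seed[0]==265:
      v=cv2.resize(c['img'][150:300,160:310],(600,600),interpolation=cv2.INTER_CUBIC);cv2.imwrite('pics/crop.png',v)
E
python3 meas.py
```

```text
(265, 203) rect [0.50451379 0.14326556] [107.05024719  80.91894531] 3.3664608001708984 tab [0.43705097 0.13364602] yaw tab->c 8.11511931228125 dist 0.06814519499195028 [ 843 1246   61   47 2462]
(205, 275) rect [0.32961914 0.2738092 ] [142.87380981 110.61238861] 15.124006271362305 tab [0.24309482 0.25465921] yaw tab->c 12.479807612923654 dist 0.08861817255500963 [ 439 1474   91   73 4651]
(385, 213) rect [ 0.48578931 -0.14715707] [107.72597504  84.18214417] 11.188799858093262 tab [ 0.42101141 -0.1620421 ] yaw tab->c 12.94109356630111 dist 0.06646608432655832 [ 811  654   60   52 2411]
```

View pics/crop.png

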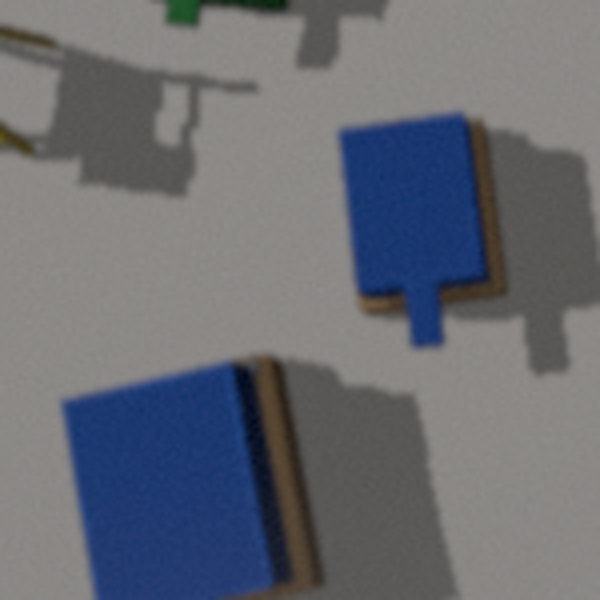

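The crop shows the small blue guard shut. Its top corners in crop pixels are (340,130), (465,113), (488,277) and (362,292), and the tab, at (425,315), points to the robot. The large blue box is at lower left. Next I work out the yaw and hinge frame by casting rays.

```bash
cat > fit.py <<'E'
from h import *
from meas import mask
from scipy.optimize import least_squares
c=cam('top')
pts=np.array([[340,130],[465,113],[488,277],[362,292],[425,346]])/4+[160,150]-.375
W=np.array([ray(c,*p,.076)[:2] for p in pts])
M=np.array([[50,38],[50,-38],[-50,-38],[-50,38],[-88,0]])/1000
print(np.round(W,4),[round(float(np.hypot(*(W[i]-W[i-3]))),4) for i in range(4)],np.linalg.norm(W[:4]-np.roll(W[:4],-1,0),axis=1))
f=lambda p:((M@R.from_euler('z',p[2]).as_matrix()[:2,:2].T+p[:2]-W).ravel())
s=least_squares(f,[.5,.14,.1]);print('top:',s.x[:2],np.degrees(s.x[2]),np.round(s.fun.reshape(-1,2)*1e3,1))
# tab end from side view (contour) cross-check
c2=cam('side');m=mask(c2,(316,185),'b');k=max(cv2.findContours(m,0,2)[0],key=cv2.contourArea);print('side contour left end',k[:,0][k[:,0,0].argmin()])
a=s.x[2]
for n,P in (('tabend+y',(-.088,.01,.076)),('near+y',(-.05,.038,.076)),('near-y',(-.05,-.038,.076)),('far-y',(.05,-.038,.076)),('far+y',(.05,.038,.076))):
  Q=R.from_euler('z',a).apply(P)+[*s.x[:2],0];print(n,np.round(proj(c2,Q),1),np.round(proj(c,Q),1))
print(cv2.approxPolyDP(k,2.5,True)[:,0].tolist())
E
python3 fit.py
```

```text
[[0.5493 0.1897]
 [0.5616 0.115 ]
 [0.4626 0.097 ]
 [0.4519 0.1711]
 [0.421  0.1324]] [0.1269, 0.1232, 0.0546, 0.0991] [0.07571945 0.10054227 0.07487304 0.09914984]
top: [0.50667183 0.14382415] 9.152462461934391 [[ 0.7 -0.4]
 [ 0.5 -0.7]
 [ 0.7  1.3]
 [-0.7  2.3]
 [-1.2 -2.5]]
side contour left end [284 181]
tabend+y [282.4 180.4] [262.7 237.2]
near+y [293.7 171. ] [249.2 222.9]
near-y [303.2 188.6] [281.1 218.6]
far-y [341.7 180.4] [276.2 177.7]
far+y [330.8 163.4] [244.8 181.9]
[[341, 179], [330, 163], [297, 170], [293, 179], [284, 182], [286, 185], [294, 183], [304, 200], [340, 192]]
```

>>> play_rows(steps=[[[0,0,0,-0.09],[0,0,0,-0.09],[0,0,0,-0.09],[0,0,0,-0.09],[0,0,0,-0.02]]], gripper=0.05)

```text
time: 0.67
ee_pos: [0.1311, 0.5341, 0.2311]
tcp_rot: [-180.0, -0.0, -171.8]
wrist_force: [0.0, -0.5, 0.2]
opening: 0.0499
grasp_force: 0.0
```

>>> play_rows(steps=[[[-0.0156,-0.0297,0,-0.017],[-0.0156,-0.0297,0,0],[-0.0156,-0.0297,0,0],[-0.0156,-0.0297,0,0],[-0.0156,-0.0297,0,0]]])

```text
time: 1.08
ee_pos: [0.2314, 0.3979, 0.2312]
tcp_rot: [180.0, 0.0, -171.2]
wrist_force: [-0.0, -0.1, 0.4]
opening: 0.0499
grasp_force: 0.0
```

```bash
python3 -c "
from h import *
o=bot.get_obs();print(o['q'],o['ee_pos'],o['tcp_rot'])"
```

```text
[ 5.98260250e+01 -7.25135119e+00 -1.96124996e+00  9.52832901e+01
 -3.70288299e-03  5.09786837e+01] [0.23136869 0.39791023 0.23121888] [ 1.79997040e+02  7.16517395e-03 -1.71152659e+02]
```

>>> play_rows(steps=[[[-0.0156,-0.0297,0,0],[-0.0156,-0.0297,0,0],[-0.0156,-0.0297,0,0],[-0.0156,-0.0297,0,0],[-0.0156,-0.0297,0,0]]])

```text
time: 1.5
ee_pos: [0.3316, 0.2632, 0.2314]
tcp_rot: [180.0, 0.0, -171.2]
wrist_force: [-0.0, 0.5, 0.3]
opening: 0.0502
grasp_force: 0.0
```

>>> play_rows(steps=[[[-0.0156,-0.0297,0,0],[-0.0156,-0.0297,0,0],[-0.0156,-0.0297,0,0],[-0.0156,-0.0297,0,0],[-0.0156,-0.0297,0,0]]])

```text
time: 1.92
ee_pos: [0.4319, 0.1285, 0.2315]
tcp_rot: [180.0, 0.0, -171.2]
wrist_force: [1.0, 0.5, 0.6]
opening: 0.0499
grasp_force: 0.0
```

>>> play_rows(steps=[[[0,0,0.02,0],[0,0,0.02,0],[0,0,0.02,0],[0,0,0.02,0],[0,0,0,0]]])

```text
time: 2.33
ee_pos: [0.4297, 0.1295, 0.1477]
tcp_rot: [-180.0, -0.3, -171.2]
wrist_force: [-0.4, -0.3, -0.4]
opening: 0.0498
grasp_force: 0.0
```

Run:
```python
from h import *
a=cam('top');b=cam('side')
o=bot.get_obs();print(o['ee_pos'],o['tcp_rot'],bot.hold_point_z)
A=cv2.resize(a['img'][160:270,200:330],(390,330),interpolation=2);B=cv2.resize(b['img'][90:220,230:370],(420,390)[:2],interpolation=2)
v=np.zeros((390,810,3),np.uint8);v[:330,:390]=A;v[:,390:]=B;cv2.imwrite('pics/near.png',v[:,:800])
P=o['ee_pos'];print(proj(a,P),proj(b,P), proj(a,[.4327,.1325,.072]),proj(b,[.4327,.1325,.072]))
```

```text
[0.4308305  0.13002538 0.15143302] [-1.79990975e+02 -4.99602141e-02 -1.71120247e+02] 0.0187
(np.float64(262.52446108036514), np.float64(228.86996918116932)) (np.float64(286.9947484053921), np.float64(156.77541315552003)) (np.float64(266.27579689902734), np.float64(231.30545145339138)) (np.float64(288.7017490469923), np.float64(182.77858980013812))
```

View pics/near.png

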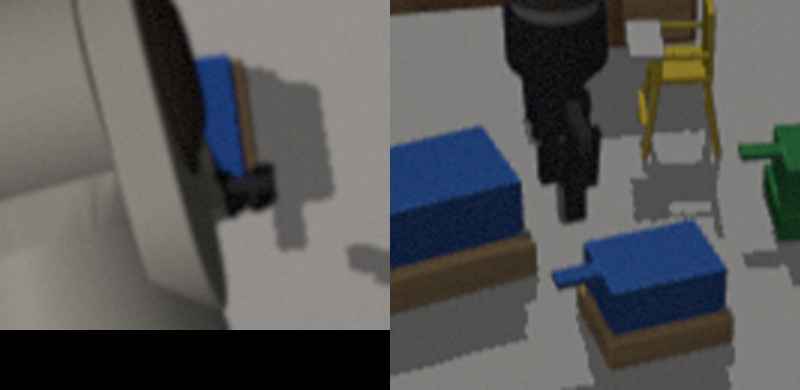

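The side crop shows the fingers right above the blue tab (fingertip at (572,215), tab at (575,272)). I descend and pinch.

>>> play_rows(steps=[[[-0.0023,0.0022,0.025,0],[0,0,0.025,0],[0,0,0.025,0],[0,0,0.025,0],[0,0,0,0]]])

```text
time: 2.85
ee_pos: [0.4316, 0.1323, 0.0486]
tcp_rot: [-180.0, -0.2, -171.1]
wrist_force: [-0.1, -0.1, -0.7]
opening: 0.0498
grasp_force: 0.0
```

>>> play_rows(steps=[[[0,0,0,0],[0,0,0,0],[0,0,0,0],[0,0,0,0],[0,0,0,0]]], gripper=0.012, squeeze=30)

```text
time: 3.27
ee_pos: [0.4338, 0.1354, 0.0541]
tcp_rot: [179.7, 0.2, -170.9]
wrist_force: [-4.6, 13.8, 3.6]
opening: 0.0188
grasp_force: 30.0
```

Run:
```python
import numpy as np
t=np.arange(21)*.08;p=np.pi-np.arctan2(40,125)-t;r=np.hypot(40,125)
print(np.round(np.c_[t[1:],-np.diff(r*np.cos(p)),-np.diff(r*np.sin(p)),50+r*np.cos(p)[1:],32+r*np.sin(p)[1:]],1))
```

```text
[[ 1.000e-01 -3.600e+00 -9.900e+00 -7.140e+01  8.190e+01]
 [ 2.000e-01 -4.400e+00 -9.500e+00 -6.700e+01  9.140e+01]
 [ 2.000e-01 -5.100e+00 -9.200e+00 -6.190e+01  1.006e+02]
 [ 3.000e-01 -5.800e+00 -8.700e+00 -5.610e+01  1.093e+02]
 [ 4.000e-01 -6.500e+00 -8.200e+00 -4.960e+01  1.175e+02]
 [ 5.000e-01 -7.200e+00 -7.700e+00 -4.240e+01  1.252e+02]
 [ 6.000e-01 -7.700e+00 -7.100e+00 -3.470e+01  1.323e+02]
 [ 6.000e-01 -8.300e+00 -6.400e+00 -2.640e+01  1.387e+02]
 [ 7.000e-01 -8.800e+00 -5.800e+00 -1.760e+01  1.445e+02]
 [ 8.000e-01 -9.200e+00 -5.000e+00 -8.400e+00  1.495e+02]
 [ 9.000e-01 -9.600e+00 -4.300e+00  1.200e+00  1.538e+02]
 [ 1.000e+00 -9.900e+00 -3.500e+00  1.110e+01  1.573e+02]
 [ 1.000e+00 -1.010e+01 -2.700e+00  2.120e+01  1.600e+02]
 [ 1.100e+00 -1.030e+01 -1.900e+00  3.150e+01  1.619e+02]
 [ 1.200e+00 -1.040e+01 -1.100e+00  4.200e+01  1.630e+02]
 [ 1.300e+00 -1.050e+01 -2.000e-01  5.250e+01  1.632e+02]
 [ 1.400e+00 -1.050e+01  6.000e-01  6.300e+01  1.626e+02]
 [ 1.400e+00 -1.040e+01  1.500e+00  7.340e+01  1.611e+02]
 [ 1.500e+00 -1.020e+01  2.300e+00  8.360e+01  1.589e+02]
 [ 1.600e+00 -1.000e+01  3.100e+00  9.360e+01  1.558e+02]]
```

>>> play_rows(steps=[[[0,0.0025,0,0],[0,0,0,0],[0,0,0,0],[0,0,0,0],[0,0,0,0]]])

```text
time: 3.68
ee_pos: [0.4337, 0.1358, 0.0539]
tcp_rot: [179.9, 0.2, -171.0]
wrist_force: [-3.2, 2.1, 8.5]
opening: 0.0194
grasp_force: 30.8
```

>>> play_rows(steps=[[[-0.0036,0,-0.0099,0],[-0.0044,0,-0.0095,0],[-0.0051,0,-0.0092,0],[-0.0058,0,-0.0087,0],[-0.0065,0,-0.0082,0]]])

```text
time: 4.1
ee_pos: [0.4583, 0.1398, 0.0986]
tcp_rot: [179.9, 0.0, -171.0]
wrist_force: [-1.0, 6.3, -4.0]
opening: 0.0195
grasp_force: 29.8
```

>>> play_rows(steps=[[[-0.0072,0,-0.0077,0],[-0.0077,0,-0.0071,0],[-0.0083,0,-0.0064,0],[-0.0088,0,-0.0058,0],[-0.0092,0,-0.005,0]]])

```text
time: 4.52
ee_pos: [0.4987, 0.1467, 0.1304]
tcp_rot: [179.8, -0.0, -171.0]
wrist_force: [-4.8, 8.1, -2.1]
opening: 0.0192
grasp_force: 31.1
```

>>> play_rows(steps=[[[-0.0096,0,-0.0043,0],[-0.0099,0,-0.0035,0],[-0.0101,0,-0.0027,0],[-0.0103,0,-0.0019,0],[-0.0104,0,-0.0011,0]]])

```text
time: 4.93
ee_pos: [0.5483, 0.1551, 0.144]
tcp_rot: [179.8, -0.0, -171.0]
wrist_force: [-6.0, 11.4, 0.4]
opening: 0.0196
grasp_force: 32.5
```

>>> play_rows(steps=[[[-0.0105,0.001,-0.0002,0],[-0.0105,0.001,0.0006,0],[-0.0104,0,0.0015,0],[-0.0102,0,0.0023,0],[-0.01,0,0.0031,0]]])

```text
time: 5.35
ee_pos: [0.5998, 0.164, 0.137]
tcp_rot: [179.9, 0.1, -171.0]
wrist_force: [-2.8, 4.5, 4.2]
opening: 0.0195
grasp_force: 36.7
```

>>> play_rows(steps=[[[0,0,0,0],[0,0,0,0],[0,0,0,0],[0,0,0,0],[0,0,0,0]]])

```text
time: 5.77
ee_pos: [0.6002, 0.1641, 0.1367]
tcp_rot: [179.9, 0.2, -171.0]
wrist_force: [0.9, 6.2, 1.1]
opening: 0.0197
grasp_force: 36.5
```

Run:
```python
from h import *
b=cam('side');a=cam('top');A=cv2.resize(a['img'][130:260,200:330],(390,390),interpolation=2);B=cv2.resize(b['img'][80:215,230:370],(420,405),interpolation=2)[:390]
cv2.imwrite('pics/up.png',np.hstack([A,B])[:,:800])
```

```text
(no output)
```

View pics/up.png

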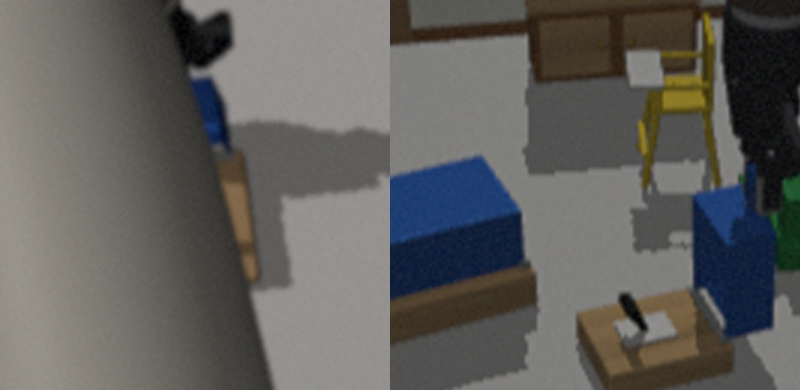

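Side crop: the guard stands upright at about 1.6 rad, and the black toggle at (632,310) still leans towards the robot, so it is off. I release, rise, and go around to the robot side of the toggle.

>>> play_rows(steps=[[[0,0,0,0],[0,0,0,0],[0,0,0,0],[0,0,0,0],[0,0,0,0]]], gripper=0.05)

```text
time: 6.28
ee_pos: [0.5989, 0.1631, 0.1351]
tcp_rot: [-180.0, 0.0, -171.1]
wrist_force: [0.2, 0.2, -0.6]
opening: 0.0504
grasp_force: 0.0
```

>>> play_rows(steps=[[[0,0,-0.015,0],[0,0,-0.015,0],[0,0,-0.015,0],[0,0,-0.015,0],[0,0,-0.01,0]]])

```text
time: 6.7
ee_pos: [0.5991, 0.1633, 0.2066]
tcp_rot: [180.0, 0.1, -171.1]
wrist_force: [0.6, 0.5, 0.6]
opening: 0.05
grasp_force: 0.0
```

>>> play_rows(steps=[[[0.03,0,0,0],[0.03,0,0,0],[0.03,0,0,0],[0.03,0,0,0],[0.03,0,0,0]]], gripper=0.0)

```text
time: 7.12
ee_pos: [0.4492, 0.1396, 0.2047]
tcp_rot: [-180.0, -0.0, -171.1]
wrist_force: [-0.2, -0.3, 0.5]
opening: -0.0003
grasp_force: 0.0
```

>>> play_rows(steps=[[[0,0,0.02,0],[0,0,0.02,0],[0,0,0.01,0],[0,0,0,0],[0,0,0,0]]])

```text
time: 7.53
ee_pos: [0.4506, 0.1399, 0.155]
tcp_rot: [-180.0, -0.1, -171.1]
wrist_force: [0.5, 0.2, 0.6]
opening: -0.0002
grasp_force: 0.0
```

Run:
```python
from h import *
b=cam('side');a=cam('top');A=cv2.resize(a['img'][130:260,200:330],(390,390),interpolation=2);B=cv2.resize(b['img'][80:215,230:370],(420,405),interpolation=2)[:390]
cv2.imwrite('pics/up2.png',np.hstack([A,B])[:,:800])
o=bot.get_obs();print(o['ee_pos'],o['opening'],o['wrist_force'])
# toggle bar centre from side crop of up.png at px (628,298)->full
for (u,v) in ((628,299),):
  for z in(.058,.062): print(ray(b,230+(u-390)/3,80+v/3,z))
```

```text
[0.45116446 0.14007652 0.15587359] -3.512535451009339e-05 [ 0.31859827  0.34305978 -0.23197779]
[0.4878642  0.15422576 0.058     ]
[0.4869977  0.14904776 0.062     ]
```

View pics/up2.png

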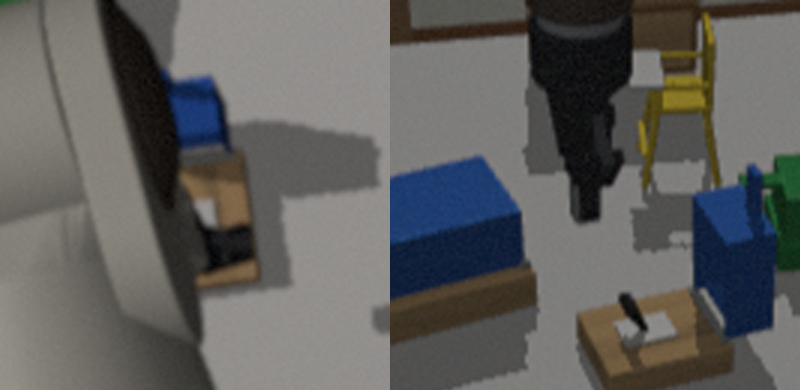

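The guard stays up. The closed fingers hang at (585,200) in the crop, on the robot side of the toggle at (632,310). I descend and push towards the hinge.

>>> play_rows(steps=[[[0,0,0.027,0],[0,0,0.027,0],[0,0,0.027,0],[0,0,0.027,0],[0,0,0,0]]])

```text
time: 8.05
ee_pos: [0.4487, 0.1393, 0.043]
tcp_rot: [-179.9, -0.3, -171.1]
wrist_force: [-1.2, 0.1, -0.4]
opening: 0.0003
grasp_force: 0.0
```

>>> play_rows(steps=[[[-0.006,0,0,0],[-0.006,0,0,0],[-0.006,0,0,0],[-0.006,0,0,0],[-0.006,0,0,0]]])

```text
time: 8.47
ee_pos: [0.4817, 0.145, 0.0482]
tcp_rot: [180.0, 0.1, -171.1]
wrist_force: [-0.7, 0.6, 1.6]
opening: 0.0
grasp_force: 0.6
```

>>> play_rows(steps=[[[-0.004,0,0,0],[-0.004,0,0,0],[-0.004,0,0,0],[-0.002,0,0,0],[0,0,0,0]]])

```text
time: 8.88
ee_pos: [0.4944, 0.1468, 0.0468]
tcp_rot: [-180.0, -0.0, -171.1]
wrist_force: [1.4, 0.1, -0.6]
opening: -0.0001
grasp_force: 0.1
```

>>> play_rows(steps=[[[-0.001,0,0,0],[-0.001,0,0,0],[0,0,0,0],[0,0,0,0],[0,0,0,0]]])

```text
time: 9.3
ee_pos: [0.4957, 0.1471, 0.0468]
tcp_rot: [-180.0, -0.0, -171.0]
wrist_force: [-3.6, -1.1, -0.3]
opening: -0.0001
grasp_force: 1.4
```

>>> play_rows(steps=[[[-0.001,0,0,0],[-0.001,0,0,0],[-0.001,0,0,0],[0,0,0,0],[0,0,0,0]]])

```text
time: 9.72
ee_pos: [0.4965, 0.1471, 0.0464]
tcp_rot: [-180.0, -0.3, -171.0]
wrist_force: [-14.1, -2.2, 4.4]
opening: 0.0
grasp_force: 7.8
```

The toggle is at its stop (14 N). I back off, rise and look.

>>> play_rows(steps=[[[0.01,0,0,0],[0.012,0,0,0],[0,0,-0.02,0],[0,0,-0.035,0],[0,0,-0.035,0]]])

```text
time: 10.13
ee_pos: [0.4767, 0.144, 0.1377]
tcp_rot: [-180.0, -0.0, -171.0]
wrist_force: [0.6, 0.5, 0.8]
opening: -0.0
grasp_force: 0.0
```

>>> play_rows(steps=[[[0,0,-0.035,0],[0,0,-0.035,0],[0,0,0,0],[0,0,0,0],[0,0,0,0]]], gripper=0.05)

```text
time: 10.55
ee_pos: [0.4776, 0.1442, 0.2068]
tcp_rot: [180.0, 0.1, -171.1]
wrist_force: [0.2, -0.0, -0.9]
opening: 0.0499
grasp_force: 0.0
```

Run:
```python
from h import *
b=cam('side');B=cv2.resize(b['img'][130:215,290:370],(640,680),interpolation=2)[:600]
cv2.imwrite('pics/on.png',B)
o=bot.get_obs();p=o['ee_pos'];print(p,o['tcp_rot'])
d=np.array([.5992,.1634])-p[:2];y=np.radians(o['tcp_rot'][2]);print('tool x,y',d@[np.cos(y),np.sin(y)],d@[np.sin(y),-np.cos(y)])
```

```text
[0.47716661 0.14408189 0.20606925] [-1.79991351e+02 -3.46633006e-02 -1.71052766e+02]
tool x,y -0.12355293459884739 0.00010382637742254505
```

View pics/on.png

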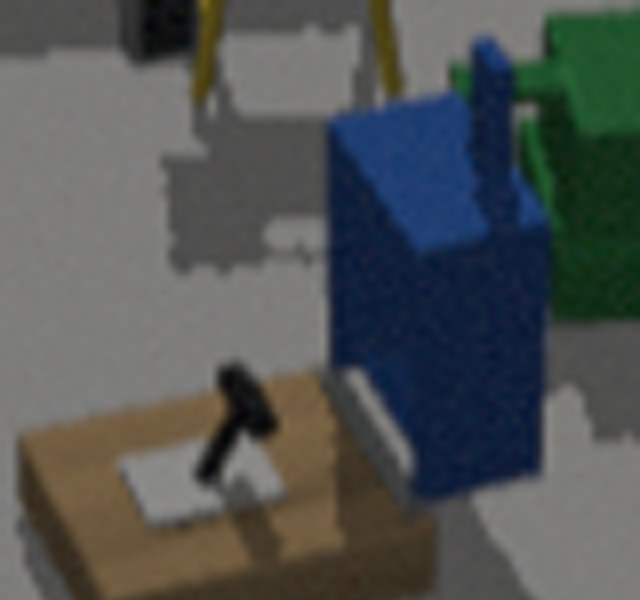

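The toggle (bar at (245,400), stem base (205,475)) now leans to the hinge, so it is on. The guard is still up with its tab at (490,130). I re-grip the tab and lower it.

>>> play_rows(steps=[[[-0.0247,0,0,0],[-0.0247,0,0,0],[-0.0247,0,0,0],[-0.0247,0,0,0],[-0.0247,0.001,0,0]]])

```text
time: 11.02
ee_pos: [0.5998, 0.1643, 0.2052]
tcp_rot: [-180.0, -0.1, -171.1]
wrist_force: [0.2, -0.1, -0.4]
opening: 0.0501
grasp_force: 0.0
```

>>> play_rows(steps=[[[0,0,0.017,0],[0,0,0.017,0],[0,0,0.017,0],[0,0,0.017,0],[0,0,0,0]]])

```text
time: 11.43
ee_pos: [0.5972, 0.1638, 0.1335]
tcp_rot: [-179.9, -0.4, -171.1]
wrist_force: [-0.6, -0.6, -1.1]
opening: 0.0499
grasp_force: 0.0
```

>>> play_rows(steps=[[[0,0,0,0],[0,0,0,0],[0,0,0,0],[0,0,0,0],[0,0,0,0]]], gripper=0.012)

```text
time: 11.85
ee_pos: [0.5995, 0.1643, 0.14]
tcp_rot: [-180.0, 0.1, -171.1]
wrist_force: [-0.2, -2.4, 2.0]
opening: 0.0194
grasp_force: 31.3
```

>>> play_rows(steps=[[[0.01,0,-0.0025,0],[0.0102,0,-0.0023,0],[0.0104,0,-0.0015,0],[0.0105,0,-0.0006,0],[0.0105,0,0.0002,0]]])

```text
time: 12.27
ee_pos: [0.5485, 0.1557, 0.1464]
tcp_rot: [-179.9, 0.1, -171.1]
wrist_force: [4.4, -5.3, -2.2]
opening: 0.019
grasp_force: 29.4
```

>>> play_rows(steps=[[[0.0104,0,0.0011,0],[0.0103,0,0.0019,0],[0.0101,0,0.0027,0],[0.0099,0,0.0035,0],[0.0096,0,0.0043,0]]])

```text
time: 12.68
ee_pos: [0.4989, 0.1474, 0.1332]
tcp_rot: [-179.9, 0.2, -171.1]
wrist_force: [4.6, -9.3, 1.1]
opening: 0.0192
grasp_force: 29.3
```

>>> play_rows(steps=[[[0.0092,0,0.005,0],[0.0088,0,0.0058,0],[0.0083,0,0.0064,0],[0.0077,0,0.0071,0],[0.0072,0,0.0077,0]]])

```text
time: 13.1
ee_pos: [0.458, 0.1404, 0.101]
tcp_rot: [-179.8, 0.1, -171.1]
wrist_force: [2.9, -12.1, 3.1]
opening: 0.0193
grasp_force: 29.2
```

>>> play_rows(steps=[[[0.0065,-0.001,0.0087,0],[0.0058,-0.001,0.0092,0],[0.0051,0,0.0097,0],[0.0044,0,0.01,0],[0.0036,0,0.0104,0]]])

```text
time: 13.52
ee_pos: [0.4332, 0.136, 0.0531]
tcp_rot: [-180.0, 0.1, -171.0]
wrist_force: [0.9, -5.6, 47.7]
opening: 0.0192
grasp_force: 35.2
```

>>> play_rows(steps=[[[0,0,0.001,0],[0,0,0.001,0],[0,0,0,0],[0,0,0,0],[0,0,0,0]]])

```text
time: 13.93
ee_pos: [0.4334, 0.136, 0.053]
tcp_rot: [-180.0, 0.1, -171.0]
wrist_force: [-10.1, -6.2, 25.3]
opening: 0.0194
grasp_force: 33.2
```

The guard is pressed firmly shut. I release and rise straight up.

>>> play_rows(steps=[[[0,0,-0.002,0],[0,0,0,0],[0,0,0,0],[0,0,0,0],[0,0,0,0]]], gripper=0.055)

```text
time: 14.35
ee_pos: [0.4328, 0.1362, 0.0518]
tcp_rot: [180.0, -0.0, -171.0]
wrist_force: [-0.4, -0.5, 0.3]
opening: 0.0551
grasp_force: 0.0
```

>>> play_rows(steps=[[[0,0,-0.02,0],[0,0,-0.03,0],[0,0,-0.03,0],[0,0,-0.03,0],[0,0,-0.03,0]]])

```text
time: 14.77
ee_pos: [0.4328, 0.1362, 0.1933]
tcp_rot: [180.0, -0.0, -171.0]
wrist_force: [0.9, -0.1, 0.6]
opening: 0.0549
grasp_force: 0.0
```

Run:
```python
from h import *
b=cam('side');cv2.imwrite('pics/end.png',cv2.resize(b['img'][90:330,180:400],(550,600),interpolation=2))
```

```text
(no output)
```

View pics/end.png

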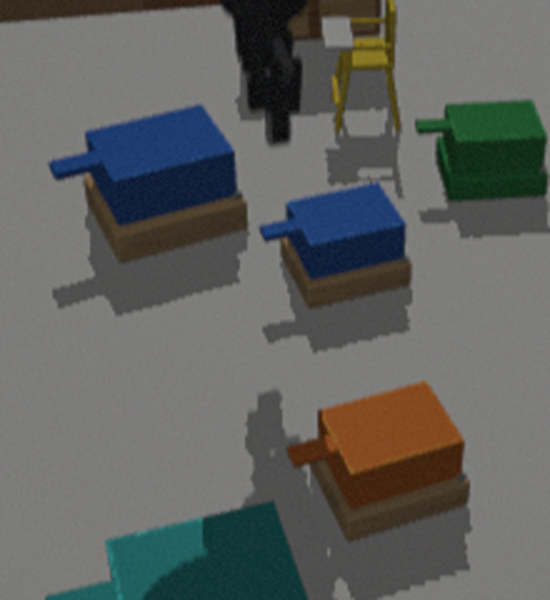

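The small blue guard is fully shut (tab at (280,231)), the orange guard (tab (310,453)) is untouched, and the gripper hangs clear above. I hand the job in.

```bash
python3 -c "
from workcell import bot
print(bot.job_done())"
```

```text
the job is handed in; nothing more can be done
None
```

I lifted the small blue guard to about 1.6 rad, flipped its switch on to the stop and pressed the guard shut again; the orange music box was not touched, and I handed the job in at about 15 s (no verdict came back).

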